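# Level the planter balance

## Robot

A 6-joint arm with a two-finger parallel gripper is mounted at the origin on the work surface. World frame = base frame: x ahead of the robot, y to its left, z up, the work surface at z = 0. Lengths are in m, angles in rad, forces in N, time in s.
With the tool pointing down it reaches from about 0.35 to 0.925 m from the base axis. Payload 6.4 kg.
Tool frame: the origin (TCP) lies on the centre line of the jaws, within the pads' length; the fingertips stand 19 mm ahead of it and the grasp point (between the pads) is the TCP; z points along the fingers, y is the line along which they close (so a half turn about z gives the same grasp; the last joint's range is limited). The gripper opens to 94 mm and grips with 3 to 60 N. Pads are 16 mm wide; open, the fingers measure 119 mm over their backs; the gripper's body (75 mm by 177 mm) begins 78 mm behind the grasp point.
Start: joints at [1.131, 0.245, 1.558, -0, 1.339, -0.174], TCP at [0.171, 0.627, 0.224] pointing down, gripper open.
Joint ranges: [-3.13, 3.13], [-1.02, 2.26], [0.13, 2.54], [-0.95, 4.09], [0.21, 2.88], [-2.74, 2.74]. Speed limits (rad/s): [2.57, 2.57, 3.14, 3.14, 3.14, 3.14].

## Interface

Orientations are given as a rotation vector (axis times angle).
In Python, from rig import monitor, grab_frame, camera_params, order gives the robot as it stands.
- The arm moves only by the tool servo_tool, never from a script. Its argument "plan" is a list of rows, each an object with "dp": the shift along the tool's x, y, z in units of 0.3 m (1.0 is 0.3 m), a list of three; "roll": the turn about the tool's z in units of 90 degrees (1.0 is 90 degrees). In form: [{"dp": [x, y, z], "roll": roll}, ...]. A call has 1 to 10 rows; each row shifts and turns the commanded pose from where the row before left it, along the tool's axes as they then stand; what a row does not reach is not made up. A row lasts 1/10 s, in which the tool goes at most 50 mm and 8.59 degrees, less where a joint would pass 70% of its speed; a pose out of reach is approached as far as the arm can. A call with a number of a shift or a turn outside -1 to 1 is refused whole. A call with a gripper value outside its range is refused whole. "fingers" is the opening, from 0 (shut) to 1 (fully open), set as the call begins (left out, the last holds). The fingers move at their own pace and stop on an object; the grip force is fixed at half the most. Time passes only in rows, so rows that do not move let the fingers close. It gives the time, the measured TCP pose, the force, the opening and the grip force at its end, in the units of the state.
- monitor.state(): the state, without advancing time (a new reading comes with each control period).
- grab_frame(name): name is "scene" or "top" or "wrist"; returns the picture (384x512x3 uint8, blue, green, red); there is no depth.
- camera_params(name): a dict with "K" (3x3 intrinsics, pixels), "R" (3x3) and "t" (3): a world point X has camera coordinates R X + t; the wrist camera has in their place "tool_from_camera" (4x4, takes a point from camera to tool coordinates, whose origin is the TCP and whose axes are the flange's). Camera axes: x right, y down, z forward; pixel columns grow to the right and rows downward; lengths in m; the calibration is good to about 2 mm. A picture is of the moment at which its call begins: read the wrist's pose just before it. camera_params takes no time and is no camera call.
- order.finish_job(): hands the job in; it is judged then, once.
The state is a dict: "time_s": time; "joints": joint angles; "qd": joint speeds; "effort": joint torques, N m; "position": TCP position; "ee_rot": TCP orientation; "ft_force": force on the tool from outside, world axes, zero at the start; "torque": the same for the moment, N m; "width": finger opening in m; "grip_force": force on a finger pad.
Only numpy, scipy, OpenCV 4.12 (cv2) and the standard library are available. Lean on these libraries where they do the work, as an engineer would, in place of code of your own. Each camera call takes 0.05 s, during which the arm holds its last target. There are 200 camera calls.

## Task

The balance hangs down on the side with the big pot because the small tall pot lies on that pan too. Lift the tall pot out, lay it down on the cork mat and let go of it, then take it again so that you can stand it upright, mouth up, on the free part of the other pan beside the medium pot, so that both pans sit level. Leave the big and medium pots where they stand and the other things on the bench alone.

Things in the scene. Friction and masses are not known exactly. Their poses are not given: they have to be found in the camera images.
- pot_tall_c (a point): Centre of the small tall pot: brown clay, yellow panels, a straight square box 44 x 44 x 76 mm tall, 5 mm walls, open at one end, about 150 g; hold it by two opposite sides. Its z axis runs from closed foot to open mouth, each 38 mm from here. It starts lying on a pan, mouth 12 mm from the big pot: no room there to lean a gripper over the mouth.
- pot_big_c (a point): Centre of the big pot: 80 mm (its x) x 92 mm (its y), 96 mm tall, same clay and panels, about 380 g, standing on the far half of either pan. The point is half-way up. z is up.
- pot_medium_c (a point): Centre of the medium pot: 64 x 64 mm, 74 mm tall, same clay and panels, about 230 g, standing on the far half of the other pan. The point is half-way up. z is up.
- scale: The balance's grey foot, fixed on the bench; origin under its middle. Its y axis runs along the beam from right to left pan, its x axis away from the robot (turned up to 19 degrees). The foot's plate is 150 x 110 x 22 mm, its uprights reach 73 mm; a small white pointer plate between the pans reaches 110 mm.
- pan_left_top (a point): Middle of the upper face of the left pan, 130 mm from the balance's middle along its +y: a metal plate 200 mm (scale's x) x 120 mm (y) with a 3 mm high rim. It always stays horizontal and only rises and sinks; its face is 100 mm above the bench when level, 92 to 108 mm at the stops.
- pan_right_top (a point): The same for the right pan, at -y. The pots stand about 50 mm beyond the pan's middle (scale's +x); on the medium pot's pan the half towards the robot is free.
- beam (a joint): Tilt of the beam in rad: 0 level, positive when the left pan is up (130 mm x tilt), stops at -0.06 and +0.06. It springs back to level: 100 g more on one pan tips it about 0.03. Where on a pan a load stands makes no difference. The big pot alone balances the other two together.
- mat: Square cork mat fixed flat on the bench, 180 x 180 mm, 4 mm thick; origin at the centre of its underside, edges along its x and y.
- sprayer: Bystander: blue spray bottle with black head, 72 mm across, 176 mm tall, origin at the centre of its underside.
- brush: Bystander: brush lying on the bench beyond the balance.
- saucer: Bystander: terracotta bowl 110 mm across, 30 mm tall, to the right of the balance; origin at the centre of its underside.
There are look-alikes about, which are no part of the job. What is shaped like the part that bears pot_tall_c but pink is not meant. Leave any blue look-alike of the part that bears pot_big_c alone.

How it is judged:
On the way:
1. the tall pot lies on the cork mat, let go of (angle between pot_tall_c's own z axis and vertical between 1.4 and 1.75 rad and horizontal distance between pot_tall_c and mat below 0.08 m and height (world z) of pot_tall_c below 0.031 m and contact force between the fingers and pot_tall below 0.1 N), for 0.2 s.
At the end, for the whole second after the job is handed in: Beam at rest within 0.015 rad of level; tall pot at rest upright (within 0.08 rad), mouth up, directly on the medium pot's pan (centres within 150 mm); big and medium pots upright within 40 mm of where they began (value of joint beam between -0.015 and 0.015 rad and velocity of joint beam between -0.02 and 0.02 rad/s and angle between each of pot_tall_c, pot_big_c, pot_medium_c's own z axis and vertical below 0.08 rad and horizontal distance between pot_tall_c and pot_medium_c below 0.15 m and z of pot_tall_c in the frame of scale between 0.132 and 0.144 m and linear speed of pot_tall below 0.02 m/s and distance of each of pot_big_c, pot_medium_c from where it was at the start of the episode below 0.04 m); the robot touches nothing.
It fails at once if the big or medium pot is tipped or carried off (distance of any of pot_big_c, pot_medium_c from where it was at the start of the episode above 0.06 m or angle between any of pot_big_c, pot_medium_c's own z axis and vertical above 0.35 rad).
It fails at once if a bystander is pushed more than 30 mm (distance of any of sprayer, brush, saucer from where it was at the start of the episode above 0.03 m).
It also fails if it takes over 58 s, if anything falls off the work surface, if the arm or the gripper's body presses on something with over 40 N, if the wrist force passes 120 N, or if a joint passes its speed limit or range.

## Working session

There is one attempt and no reset: what is moved stays moved. The work goes in short steps, Python scripts to look and compute and a tool call to move; the robot and the scene stay as the last step left them, time stands still between calls to the robot, and variables do not carry over. Pictures are saved under pics/ and viewed, at most 10 in all, crops included, and the job is handed in when it is done.

Besides the shell and the picture viewer there is one more tool, called after "Call:" as name([rows], argument=value, ...), one row to a line, values as JSON. servo_tool: Moves the arm, as the interface text tells. Its arguments: {"type":"object","properties":{"plan":{"type":"array"},"fingers":{"type":"number"}},"required":["plan"]}

```bash
ls; mkdir -p pics
python3 - <<'E'
from rig import monitor, grab_frame, camera_params, order
import cv2,numpy as np
s=monitor.state();print(s['time_s'],s['position'],s['ee_rot'],s['width'])
for n in("scene","top"):
    im=grab_frame(n);cv2.imwrite(f"pics/{n}0.png",im)
    p=camera_params(n);print(n,np.round(p['K'],1).tolist(),np.round(p['R'],3).tolist(),np.round(p['t'],3).tolist())
print(camera_params("wrist"))
E
```

```text
pics
0.0 [0.17049514 0.62666839 0.22338177] [-4.16183500e-01 -3.11333161e+00  2.80305131e-03] 0.09406495164493892
scene [[406.6, 0.0, 252.4], [0.0, 406.6, 195.1], [0.0, 0.0, 1.0]] [[-0.398, 0.917, -0.007], [0.774, 0.332, -0.54], [-0.493, -0.22, -0.842]] [0.264, -0.329, 1.788]
top [[477.4, 0.0, 265.3], [0.0, 477.4, 189.4], [0.0, 0.0, 1.0]] [[-0.009, -1.0, -0.024], [-0.984, 0.013, -0.175], [0.175, 0.022, -0.984]] [-0.016, 0.581, 1.652]
{'K': array([[320.41046179,   0.        , 256.40117073],
       [  0.        , 320.41046179, 191.13144815],
       [  0.        ,   0.        ,   1.        ]]), 'tool_from_camera': array([[ 1.74963309e-03, -9.65756147e-01, -2.59445569e-01,
         7.49603770e-02],
       [ 9.99997855e-01,  1.97736036e-03, -6.16771299e-04,
        -5.62933674e-04],
       [ 1.10866806e-03, -2.59443933e-01,  9.65757535e-01,
        -1.59545669e-01],
       [ 0.00000000e+00,  0.00000000e+00,  0.00000000e+00,
         1.00000000e+00]])}
```

View pics/top0.png

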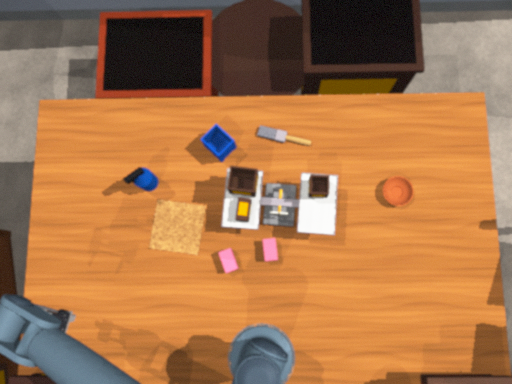

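View pics/scene0.png

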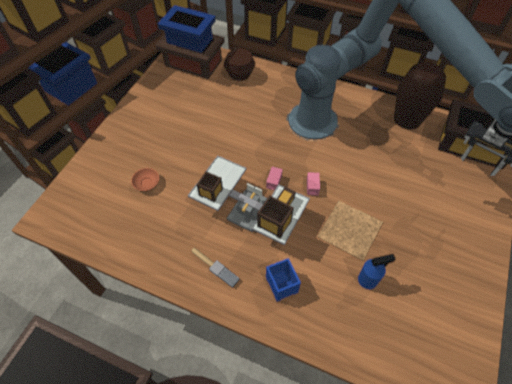

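The top view shows the big pot at (243,180) and the lying tall pot, clay with a yellow panel, at (243,209). Both are on the left pan. The medium pot is on the right pan at (318,186), and the mat is at (179,227). Candidates for the tall pot are the clay/yellow one at (243,209), the pink boxes at (228,261) and (270,250), and the medium pot at (318,186). I choose (243,209) because it is clay, lying down, and next to the big pot. Next I'll measure and check it in a crop.

```bash
cat > h.py <<'E'
from rig import monitor, grab_frame, camera_params, order
import cv2,numpy as np
from scipy.spatial.transform import Rotation as Ro
def cam(n,s=None):
    p=camera_params(n);K=np.array(p['K'])
    if n!='wrist': R=np.array(p['R']);return K,R,np.array(p['t'])
    T=np.eye(4);T[:3,:3]=Ro.from_rotvec(s['ee_rot']).as_matrix();T[:3,3]=s['position']
    M=np.linalg.inv(T@p['tool_from_camera']);return K,M[:3,:3],M[:3,3]
def ray(c,px,z):
    K,R,t=c;px=np.atleast_2d(np.asarray(px,float))
    d=np.c_[px,np.ones(len(px))]@np.linalg.inv(K).T@R;o=-R.T@t
    return o+d*((z-o[2])/d[:,2])[:,None]
def proj(c,X):
    K,R,t=c;q=(np.atleast_2d(X)@R.T+t)@K.T;return q[:,:2]/q[:,2:]
def blobs(mask,amin=20):
    cs,_=cv2.findContours(mask.astype(np.uint8)*255,cv2.RETR_EXTERNAL,cv2.CHAIN_APPROX_NONE)
    return [(cv2.contourArea(c),c[:,0,:]) for c in sorted(cs,key=cv2.contourArea,reverse=True) if cv2.contourArea(c)>amin]
E
python3 - <<'E'
from h import *
im=cv2.imread('pics/top0.png');c=cam('top');hsv=cv2.cvtColor(im,cv2.COLOR_BGR2HSV)
H,S,V=[hsv[...,i].astype(int) for i in range(3)]
def rep(name,m,z,x0,x1,y0,y1,amin=20):
    mm=np.zeros_like(m);mm[y0:y1,x0:x1]=m[y0:y1,x0:x1]
    for a,p in blobs(mm,amin)[:4]:
        W=ray(c,p,z)[:,:2];r=cv2.minAreaRect((W*1000).astype(np.float32))
        print(name,a,'px',p.mean(0).round(),'mm',np.round(r[0]),np.round(r[1]),round(r[2],1))
white=(S<40)&(V>150)
rep('Lpan',white,.092,215,266,160,240);rep('Rpan',white,.108,295,345,165,245)
mat=(H>10)&(H<25)&(V>165)&(S>60)&(S<190)
print(hsv[227,179],hsv[270,140],hsv[209,243],hsv[209,256])
rep('mat',mat,.004,140,215,190,265,300)
rep('yel',(H>18)&(H<32)&(S>170)&(V>120),.136,225,262,195,225,10)
rep('pot',V<130,.136,228,258,192,228)
cv2.imwrite('pics/c0.png',cv2.resize(im[155:245,210:350],None,fx=5,fy=5,interpolation=cv2.INTER_CUBIC))
E
```

```text
Lpan 880.0 px [246. 205.] mm [542.  50.] [146. 202.] 86.0
Rpan 1616.0 px [317. 202.] mm [ 520. -198.] [131. 205.] 84.9
[ 15 144 223] [ 14 177 216] [ 24 255 250] [ 20   3 245]
mat 4930.0 px [175. 229.] mm [457. 303.] [279. 270.] 89.4
yel 108.0 px [243. 208.] mm [501.  53.] [32. 46.] 82.8
pot 63.0 px [242. 193.] mm [551.  55.] [88. 14.] 89.2
pot 40.5 px [242. 219.] mm [467.  57.] [38. 15.] 82.2
pot 22.5 px [244. 199.] mm [532.  46.] [39. 11.] 77.9
```

View pics/c0.png

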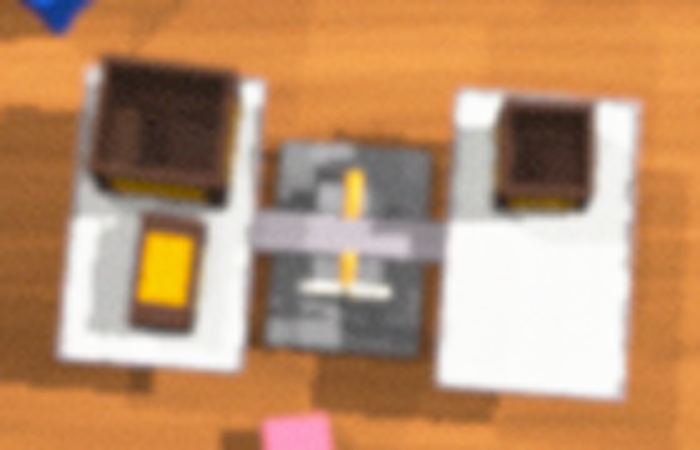

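The crop confirms it: at about (243,209) a clay box with a yellow panel lies along the scale's x axis, with its mouth toward the big pot. I'll move above it.

Call:
servo_tool([
  {"dp":[-0.11,-0.11,-0.03],"roll":0},
  {"dp":[-0.11,-0.11,-0.03],"roll":0},
  {"dp":[-0.11,-0.11,-0.03],"roll":0},
  {"dp":[-0.11,-0.11,-0.03],"roll":0},
  {"dp":[-0.11,-0.11,-0.03],"roll":0},
  {"dp":[-0.11,-0.11,-0.03],"roll":0},
  {"dp":[-0.11,-0.11,-0.03],"roll":0},
  {"dp":[-0.11,-0.11,-0.03],"roll":0},
  {"dp":[-0.11,-0.11,-0.02],"roll":0},
  {"dp":[-0.11,-0.11,0],"roll":0},
], fingers=1)

```text
time_s: 1.1
position: [0.4033, 0.2204, 0.3033]
ee_rot: [0.416, 3.112, 0.001]
ft_force: [0.7, 0.4, -1.0]
width: 0.0938
grip_force: 0.0
```

Call:
servo_tool([
  {"dp":[-0.11,-0.11,0],"roll":0},
  {"dp":[-0.11,-0.11,0],"roll":0},
  {"dp":[-0.11,-0.11,0],"roll":0},
  {"dp":[-0.11,-0.11,0],"roll":0},
  {"dp":[0,0,0],"roll":-0.09},
  {"dp":[0,0,0],"roll":-0.03},
  {"dp":[0,0,0],"roll":0},
  {"dp":[0,0,0],"roll":0},
])

```text
time_s: 1.9
position: [0.4949, 0.0601, 0.3021]
ee_rot: [-0.123, -3.139, -0.0]
ft_force: [-0.5, -0.2, 0.6]
width: 0.094
grip_force: 0.0
```

Run:
```python
from h import *
s=monitor.state();print(s['time_s'],s['position'],s['ee_rot'])
im=grab_frame('wrist');cv2.imwrite('pics/w1.png',im);np.save('w1.npy',np.r_[s['position'],s['ee_rot']])
c=cam('wrist',s);hsv=cv2.cvtColor(im,cv2.COLOR_BGR2HSV);H,S,V=[hsv[...,i].astype(int) for i in range(3)]
for n,m,z in(('yel',(H>18)&(H<32)&(S>170)&(V>120),.136),('white',(S<40)&(V>140),.093)):
    for a,p in blobs(m,200)[:6]:
        r=cv2.minAreaRect((ray(c,p,z)[:,:2]*1000).astype(np.float32));print(n,a,p.mean(0).round(),[np.round(x,1) for x in r])
```

```text
1.9 [0.49492919 0.06013249 0.30214778] [-1.22891263e-01 -3.13860217e+00 -1.10596680e-06]
yel 1191.5 [251. 186.] [array([501.9,  52.7]), array([31.4, 45.7]), np.float64(82.3)]
white 9803.5 [ 53. 204.] [array([ 527.3, -204.5]), array([113.5, 216. ]), np.float64(84.8)]
white 8166.0 [233. 186.] [array([521. ,   8.1]), array([229.2, 168.2]), np.float64(85.0)]
white 422.0 [147. 183.] [array([500.4, -73.9]), array([64.7, 18.3]), np.float64(85.6)]
white 340.5 [186. 346.] [array([730.4, -55.3]), array([30.2, 28.7]), np.float64(75.9)]
white 248.0 [176. 154.] [array([467.9, -31. ]), array([24.4, 22.1]), np.float64(85.6)]
```

View pics/w1.png

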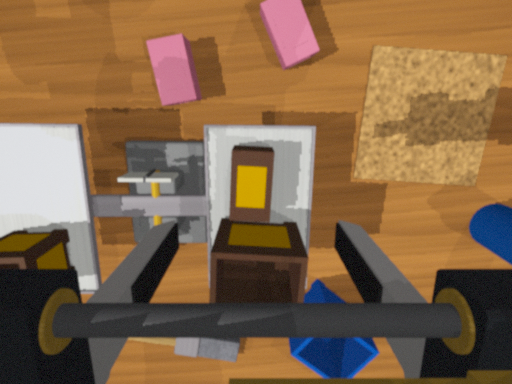

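The wrist view shows the tall pot centred at (251,186) with its foot toward the robot (top of image) and its mouth at the big pot. The mat's corners are (373,45), (506,56), (479,186) and (354,178). The measured centre is (0.502, 0.053), and the panel comes out at 31x46 mm, which is plausible. I'll descend and grip.

Call:
servo_tool([
  {"dp":[-0.025,-0.022,0.1],"roll":0.03},
  {"dp":[0,0,0.14],"roll":0},
  {"dp":[0,0,0.14],"roll":0},
  {"dp":[0,0,0.12],"roll":0},
  {"dp":[0,0,0.08],"roll":0},
  {"dp":[0,0,0.03],"roll":0},
  {"dp":[0,0,0],"roll":0},
])

```text
time_s: 2.65
position: [0.5014, 0.0532, 0.1186]
ee_rot: [-0.195, -3.133, -0.0]
ft_force: [0.9, 0.0, 0.3]
width: 0.094
grip_force: 0.0
```

Call:
servo_tool([
  {"dp":[0,0,0],"roll":0},
  {"dp":[0,0,0],"roll":0},
  {"dp":[0,0,0],"roll":0},
  {"dp":[0,0,0],"roll":0},
  {"dp":[0,0,0],"roll":0},
  {"dp":[0,0,0],"roll":0},
], fingers=0.3)

```text
time_s: 3.25
position: [0.5022, 0.0529, 0.1196]
ee_rot: [0.195, 3.135, -0.0]
ft_force: [-0.2, -0.4, 0.3]
width: 0.0493
grip_force: 0.0
```

Run:
```python
from h import *
v=np.load('w1.npy');c=cam('wrist',dict(position=v[:3],ee_rot=v[3:]))
q=ray(c,[(373,45),(506,56),(479,186),(354,178)],.004);print(q.round(3),q.mean(0))
s=monitor.state();print(s['time_s'],s['position'],s['width'],s['grip_force'])
```

```text
[[0.355 0.224 0.004]
 [0.382 0.4   0.004]
 [0.56  0.383 0.004]
 [0.533 0.199 0.004]] [0.45766259 0.30151302 0.004     ]
3.25 [0.50218989 0.05286024 0.11962845] 0.04930929092007979 0.0
```

Call:
servo_tool([
  {"dp":[0,0,0],"roll":0},
  {"dp":[0,0,0],"roll":0},
  {"dp":[0,0,0],"roll":0},
  {"dp":[0,0,-0.02],"roll":0},
  {"dp":[0,0,-0.05],"roll":0},
  {"dp":[0,0,-0.1],"roll":0},
  {"dp":[0,0,-0.1],"roll":0},
  {"dp":[0,0,-0.1],"roll":0},
  {"dp":[0,0,0],"roll":0},
], fingers=0.3)

```text
time_s: 4.15
position: [0.5046, 0.0526, 0.2353]
ee_rot: [0.195, 3.127, -0.001]
ft_force: [0.7, -0.5, -1.2]
width: 0.044
grip_force: 30.0
```

Run:
```python
from h import *
s=monitor.state();print(s['time_s'],s['position'],s['ee_rot'],s['width'],s['grip_force'],s['torque'],s['ft_force'])
im=grab_frame('wrist');im2=grab_frame('scene')[140:270,170:320]
cv2.imwrite('pics/w2.png',np.hstack([cv2.resize(im,(400,300)),cv2.resize(im2,(346,300))]))
```

```text
4.15 [0.50459895 0.05258959 0.23526022] [ 1.94668976e-01  3.12670926e+00 -1.00674979e-03] 0.043996014926018394 29.971839040517807 [-0.01739899 -0.02496668  0.0322917 ] [ 0.65610152 -0.4528553  -1.18988167]
```

View pics/w2.png

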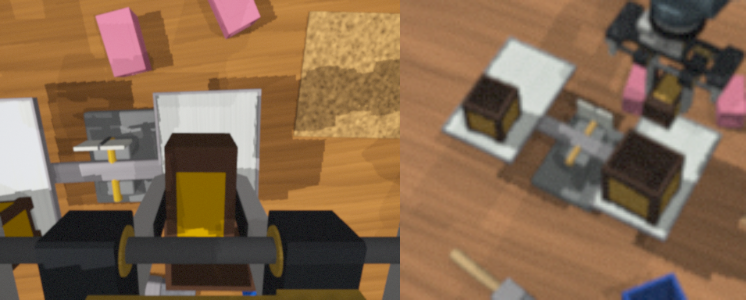

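The pot is in the grip (44 mm, 30 N). Its mouth end looks larger and so nearer the camera, meaning the foot droops, so the pot pivots between the pads. That will help later in standing it up. I'll carry it to the mat, centred at (0.458, 0.302).

Call:
servo_tool([
  {"dp":[0.03,0.08,0],"roll":0},
  {"dp":[0.043,0.134,0],"roll":0},
  {"dp":[0.043,0.134,0],"roll":0},
  {"dp":[0.043,0.134,0],"roll":0},
  {"dp":[0.043,0.134,0],"roll":0},
  {"dp":[0.043,0.134,0],"roll":0},
  {"dp":[0.013,0.054,0.1],"roll":0},
  {"dp":[0,0,0.15],"roll":0},
  {"dp":[0,0,0.13],"roll":0},
  {"dp":[0,0,0.1],"roll":0},
])

```text
time_s: 5.25
position: [0.452, 0.3008, 0.0812]
ee_rot: [-0.194, -3.129, 0.005]
ft_force: [0.3, 0.2, -1.2]
width: 0.0442
grip_force: 30.0
```

Call:
servo_tool([
  {"dp":[0,0,0.05],"roll":0},
  {"dp":[0,0,0.03],"roll":0},
  {"dp":[0,0,0.03],"roll":0},
  {"dp":[0,0,0.03],"roll":0},
  {"dp":[0,0,0.02],"roll":0},
  {"dp":[0,0,0],"roll":0},
  {"dp":[0,0,0],"roll":0},
])

```text
time_s: 5.95
position: [0.4556, 0.302, 0.0389]
ee_rot: [0.195, 3.135, 0.001]
ft_force: [-0.4, 0.1, -1.9]
width: 0.0436
grip_force: 30.0
```

Run:
```python
from h import *
s=monitor.state();print(s['time_s'],s['position'],s['width'],s['torque'],s['ft_force'])
im=grab_frame('wrist');cv2.imwrite('pics/w3.png',im)
```

```text
5.95 [0.45564264 0.30197017 0.03894587] 0.043613846126324574 [-0.00490186 -0.03424909  0.04766955] [-0.35574839  0.14292465 -1.93671081]
```

View pics/w3.png

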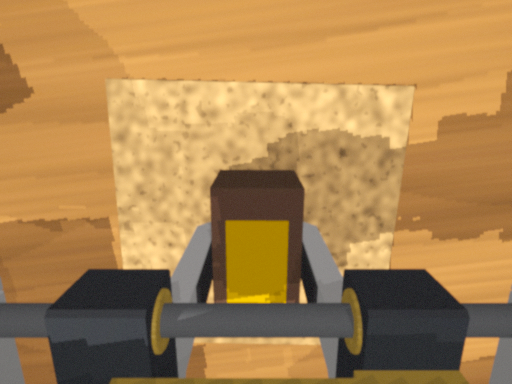

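In this view the pot sits nearly level just above the mat, with its foot edge at (257,172). I'll set it down, let go, then back up and look.

Call:
servo_tool([
  {"dp":[0,0,0.01],"roll":0},
  {"dp":[0,0,0.007],"roll":0},
  {"dp":[0,0,0.003],"roll":0},
  {"dp":[0,0,0],"roll":0},
])

```text
time_s: 6.4
position: [0.4551, 0.3018, 0.0323]
ee_rot: [-0.195, -3.135, 0.0]
ft_force: [-0.5, -0.5, -0.5]
width: 0.0439
grip_force: 30.0
```

Call:
servo_tool([
  {"dp":[0,0,0],"roll":0},
  {"dp":[0,0,0],"roll":0},
  {"dp":[0,0,0],"roll":0},
  {"dp":[0,0,0],"roll":0},
  {"dp":[0,0,0],"roll":0},
  {"dp":[0,0,-0.1],"roll":0},
  {"dp":[0,0,-0.15],"roll":0},
  {"dp":[0.05,0,-0.15],"roll":0},
  {"dp":[0,0,0],"roll":0},
  {"dp":[0,0,0],"roll":0},
], fingers=1)

```text
time_s: 7.4
position: [0.4408, 0.304, 0.1536]
ee_rot: [0.195, 3.133, 0.002]
ft_force: [-0.2, -0.8, -0.1]
width: 0.0943
grip_force: 0.0
```

Run:
```python
from h import *
s=monitor.state();print(s['time_s'],s['position'],s['ee_rot'],s['width'])
im=grab_frame('wrist');cv2.imwrite('pics/w4.png',im);c=cam('wrist',s)
hsv=cv2.cvtColor(im,cv2.COLOR_BGR2HSV);H,S,V=[hsv[...,i].astype(int) for i in range(3)]
for a,p in blobs((H>18)&(H<32)&(S>170)&(V>100),200)[:3]:
    r=cv2.minAreaRect((ray(c,p,.048)[:,:2]*1000).astype(np.float32));print(a,p.mean(0).round(),[np.round(x,1) for x in r])
```

```text
7.4 [0.44081647 0.30402581 0.15356124] [1.94590755e-01 3.13312455e+00 1.76460245e-03] 0.09432700689069393
1700.5 [256. 210.] [array([454.8, 301. ]), array([31. , 45.2]), np.float64(82.4)]
1187.5 [371. 380.] [array([645.7, 395.8]), array([287.4,  15. ]), np.float64(83.0)]
767.0 [ 53. 323.] [array([543. ,  96.4]), array([29. , 77.2]), np.float64(65.1)]
```

View pics/w4.png

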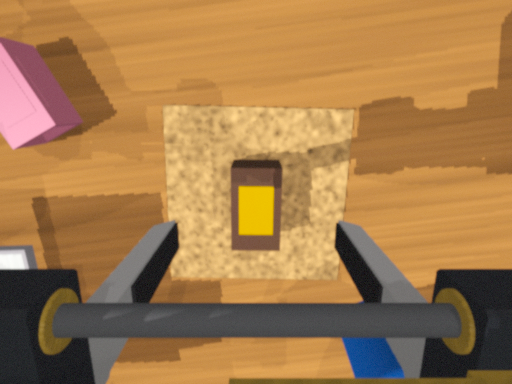

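The pot lies on the mat at (256,210), which is world (0.455, 0.301), with its mouth away from the robot. That waypoint is met. I'll take it again near the mouth so the foot swings down when I lift.

Call:
servo_tool([
  {"dp":[-0.075,0,0.05],"roll":0},
  {"dp":[-0.076,-0.004,0.1],"roll":0},
  {"dp":[0,0,0.12],"roll":0},
  {"dp":[0,0,0.08],"roll":0},
  {"dp":[0,0,0.03],"roll":0},
  {"dp":[0,0,0],"roll":0},
])

```text
time_s: 8.05
position: [0.4833, 0.296, 0.0357]
ee_rot: [-0.195, -3.13, 0.004]
ft_force: [-0.1, -0.1, -0.3]
width: 0.0939
grip_force: 0.0
```

Call:
servo_tool([
  {"dp":[0,0,0],"roll":0},
  {"dp":[0,0,0],"roll":0},
  {"dp":[0,0,0],"roll":0},
  {"dp":[0,0,0],"roll":0},
  {"dp":[0,0,0],"roll":0},
  {"dp":[0,0,0],"roll":0},
  {"dp":[0,0,0],"roll":0},
  {"dp":[0,0,0],"roll":0},
  {"dp":[0,0,0],"roll":0},
], fingers=0.3)

```text
time_s: 8.95
position: [0.4853, 0.297, 0.0386]
ee_rot: [0.195, 3.135, 0.0]
ft_force: [-1.0, 1.2, 1.5]
width: 0.044
grip_force: 29.9
```

Call:
servo_tool([
  {"dp":[0,0,-0.05],"roll":0},
  {"dp":[0,0,-0.1],"roll":0},
  {"dp":[0,0,-0.1],"roll":0},
  {"dp":[0,0,-0.12],"roll":0},
  {"dp":[0,0,-0.1],"roll":0},
  {"dp":[0,0,0],"roll":0},
  {"dp":[0,0,0],"roll":0},
])

```text
time_s: 9.65
position: [0.4851, 0.2968, 0.1798]
ee_rot: [0.195, 3.135, 0.0]
ft_force: [-0.3, -0.1, -2.4]
width: 0.0436
grip_force: 29.9
```

Run:
```python
from h import *
s=monitor.state();print(s['time_s'],s['position'],s['width'],s['torque'],s['ft_force'])
im=grab_frame('wrist');im2=grab_frame('scene')
u=proj(cam('scene'),s['position'])[0].astype(int);print(u)
cr=im2[u[1]-40:u[1]+60,u[0]-60:u[0]+60]
cv2.imwrite('pics/w5.png',np.hstack([cv2.resize(im,(400,300)),cv2.resize(cr,(360,300),interpolation=cv2.INTER_CUBIC)]))
```

```text
9.65 [0.4851116  0.29684516 0.17977212] 0.043626064515076855 [-0.01103576 -0.04276961  0.04252804] [-0.25400676 -0.13626139 -2.4286555 ]
[356 209]
```

View pics/w5.png

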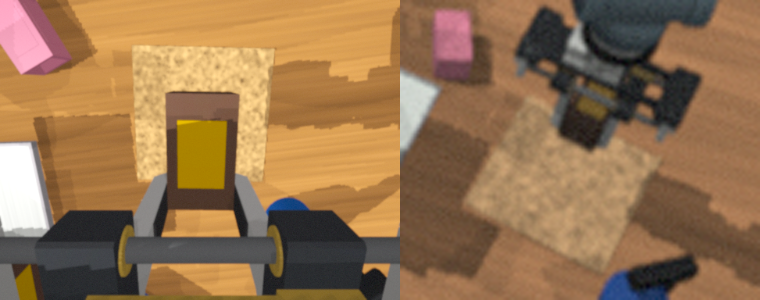

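The regrip held, but in the wrist view the pot (foot edge at (200,93)) is still about level, so pad friction stops it swinging. The tool can't tilt, so I'll use the outer edge of the left pan as a ledge, since that pan is near its lower stop. I'll grip the pot at its middle, rest the mouth end on the edge and lower past it. That turns the mouth up.

First I'll put it back on the mat and regrip at the middle.

Call:
servo_tool([
  {"dp":[0,0,0.1],"roll":0},
  {"dp":[0,0,0.14],"roll":0},
  {"dp":[0,0,0.12],"roll":0},
  {"dp":[0,0,0.08],"roll":0},
  {"dp":[0,0,0.03],"roll":0},
  {"dp":[0,0,0],"roll":0},
  {"dp":[0,0,0],"roll":0},
])

```text
time_s: 10.45
position: [0.4843, 0.2965, 0.0372]
ee_rot: [-0.195, -3.133, 0.001]
ft_force: [0.6, -1.0, -1.9]
width: 0.0438
grip_force: 30.0
```

Call:
servo_tool([
  {"dp":[0,0,0],"roll":0},
  {"dp":[0,0,0],"roll":0},
  {"dp":[0,0,0],"roll":0},
  {"dp":[0.05,0,0],"roll":0},
  {"dp":[0.053,0,0.02],"roll":0},
  {"dp":[0,0,0.012],"roll":0},
  {"dp":[0,0,0],"roll":0},
], fingers=0.8)

```text
time_s: 11.15
position: [0.4536, 0.3007, 0.0284]
ee_rot: [-0.194, -3.135, 0.001]
ft_force: [-0.1, 0.8, -0.4]
width: 0.0753
grip_force: 0.0
```

Call:
servo_tool([
  {"dp":[0,0,0],"roll":0},
  {"dp":[0,0,0],"roll":0},
  {"dp":[0,0,0],"roll":0},
  {"dp":[0,0,0],"roll":0},
  {"dp":[0,0,0],"roll":0},
  {"dp":[0,0,0],"roll":0},
  {"dp":[0,0,0],"roll":0},
], fingers=0.3)

```text
time_s: 11.85
position: [0.4548, 0.3007, 0.029]
ee_rot: [0.195, 3.135, 0.0]
ft_force: [0.9, -0.4, 0.9]
width: 0.0439
grip_force: 30.0
```

Run:
```python
from h import *
s=monitor.state();print(s['time_s'],s['position'],s['ee_rot'],s['joints'],s['width'],s['grip_force'],s['ft_force'])
im=grab_frame('wrist');c=cam('wrist',s);im=grab_frame('top');cv2.imwrite('pics/t5.png',im)
v=np.load('w1.npy');c=cam('wrist',dict(position=v[:3],ee_rot=v[3:]))
# left pan corners in w1 (rim ~.095) and pink boxes
print(ray(c,[(206,126),(315,126),(306,300)],.0945).round(3))
print(ray(c,[(148,38),(185,34),(199,97),(162,104),(262,5),(317,47),(290,67)],.044).round(3))
```

```text
11.85 [0.45481356 0.30069666 0.02899092] [1.95342184e-01 3.13494622e+00 1.41490955e-04] [ 3.76230359e-01  2.70532121e-01  1.92885891e+00 -1.96483315e-04
  9.41650622e-01 -1.06998895e+00] 0.04389043504274921 29.99983102083206 [ 0.91671455 -0.38197549  0.90847352]
[[0.438 0.007 0.094]
 [0.448 0.129 0.094]
 [0.67  0.111 0.094]]
[[ 0.333 -0.059  0.044]
 [ 0.332 -0.014  0.044]
 [ 0.405 -0.006  0.044]
 [ 0.409 -0.053  0.044]
 [ 0.308  0.08   0.044]
 [ 0.358  0.143  0.044]
 [ 0.378  0.109  0.044]]
```

Call:
servo_tool([
  {"dp":[0,0,-0.08],"roll":0},
  {"dp":[0,0,-0.13],"roll":0},
  {"dp":[0,0,-0.13],"roll":0.09},
  {"dp":[0,0,-0.13],"roll":0.09},
  {"dp":[0,0,0],"roll":0.09},
  {"dp":[0,0,0],"roll":0.09},
  {"dp":[0,0,0],"roll":0.09},
  {"dp":[0,0,0],"roll":0.09},
  {"dp":[0,0,0],"roll":0.09},
  {"dp":[0,0,0],"roll":0.09},
])

```text
time_s: 12.95
position: [0.4538, 0.3006, 0.1691]
ee_rot: [-1.852, -2.537, 0.002]
ft_force: [0.3, 0.0, -1.5]
width: 0.044
grip_force: 30.0
```

Call:
servo_tool([
  {"dp":[0,0,0],"roll":0.09},
  {"dp":[0,0,0],"roll":0.09},
  {"dp":[0,0,0],"roll":0.077},
  {"dp":[-0.1,0.025,0],"roll":0},
  {"dp":[-0.12,0.03,0],"roll":0},
  {"dp":[-0.12,0.03,0],"roll":0},
  {"dp":[-0.1,0.025,0.03],"roll":0},
  {"dp":[-0.031,0.005,0.05],"roll":0},
  {"dp":[0,0,0.05],"roll":0},
  {"dp":[0,0,0],"roll":0},
])

```text
time_s: 13.95
position: [0.4742, 0.1563, 0.1282]
ee_rot: [-2.316, -2.118, 0.007]
ft_force: [0.2, 0.4, -1.4]
width: 0.0437
grip_force: 30.0
```

Run:
```python
from h import *
s=monitor.state();print(s['time_s'],s['position'],s['ee_rot'],s['joints'],s['width'],s['ft_force'])
im=grab_frame('wrist');im2=grab_frame('scene')
u=proj(cam('scene'),s['position'])[0].astype(int);print(u)
cr=im2[u[1]-50:u[1]+50,u[0]-60:u[0]+60]
cv2.imwrite('pics/w6.png',np.hstack([cv2.resize(im,(400,300)),cv2.resize(cr,(360,300),interpolation=cv2.INTER_CUBIC)]))
```

```text
13.95 [0.47423646 0.1563482  0.12824768] [-2.31560085 -2.11767621  0.00713605] [9.09232897e-02 6.48423663e-03 2.00810753e+00 1.80315708e-04
 1.13283766e+00 1.80077534e-01] 0.04365550475899657 [ 0.19160191  0.36308346 -1.3905436 ]
[315 201]
```

View pics/w6.png

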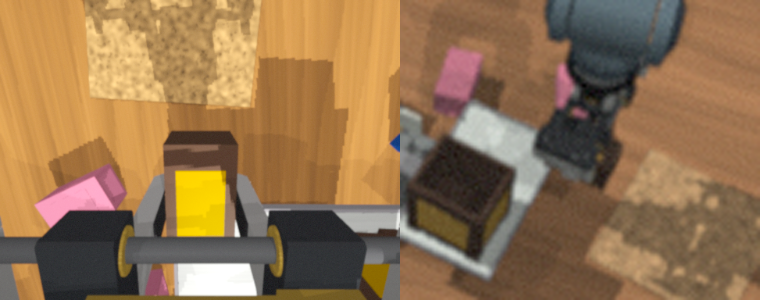

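The pot hovers by the left pan, whose outer edge shows at about (330,207) in the left picture, with the mouth over it. Next I'll check the edge position numerically.

Run:
```python
from h import *
s=monitor.state();im=grab_frame('wrist');c=cam('wrist',s)
g=im[255:285,360:500:35].astype(int).sum(2);print(g[:,0],g[:,2]) 
for x in(360,430):
    col=im[250:290,x].astype(int).sum(1);r=250+int(np.argmax(np.diff(col)));w=ray(c,[(x,r)],.096)[0]
    d=(w-s['position'])[:2]@[.089,.996];print(x,r,w.round(4),'along tool x from TCP',d.round(4))
```

```text
[332 326 322 301 290 306 330 337 339 338 361 442 524 510 338 149 126 125
 117 126 116 117 118 123 123 126 102 109 103 116] [431 433 430 426 429 417 374 351 340 349 343 362 384 407 420 435 472 498
 461 348 215 139 118 122 135 132 100 113 115 125]
360 266 [0.5428 0.1215 0.096 ] along tool x from TCP -0.0294
430 270 [0.5897 0.1145 0.096 ] along tool x from TCP -0.0322
```

Call:
servo_tool([
  {"dp":[0,0,0.024],"roll":0},
  {"dp":[0.01,0,0.02],"roll":0},
  {"dp":[0.01,0,0.02],"roll":0},
  {"dp":[0.005,0,0.022],"roll":0},
  {"dp":[0.002,0,0.022],"roll":0},
  {"dp":[0,0,0],"roll":0},
])

```text
time_s: 14.7
position: [0.4782, 0.1668, 0.1]
ee_rot: [-2.317, -2.121, -0.006]
ft_force: [-2.3, 4.4, 6.7]
width: 0.0438
grip_force: 30.0
```

Run:
```python
from h import *
s=monitor.state();print(s['time_s'],s['position'],s['width'],s['ft_force'],s['torque'])
im=grab_frame('wrist');im2=grab_frame('scene');np.savez('w7.npz',im=im,v=np.r_[s['position'],s['ee_rot']])
cr=im2[151:251,255:375]
cv2.imwrite('pics/w7.png',np.hstack([cv2.resize(im,(400,300)),cv2.resize(cr,(360,300),interpolation=cv2.INTER_CUBIC)]))
```

```text
14.7 [0.47817531 0.16681069 0.09995761] 0.04384127039552361 [-2.31023796  4.35849222  6.68348056] [ 0.60830274  0.4214515  -0.07522116]
```

View pics/w7.png

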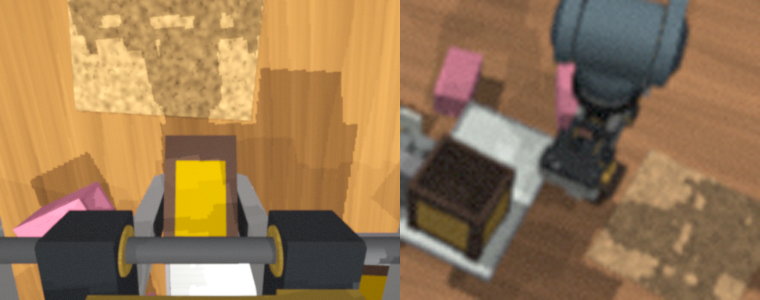

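The pot is pivoting: its foot cap at (200,136) is no longer seen, and 6.7 N of support shows at the pan edge. I've used all ten views, so from here I measure numerically.

```bash
cat > tilt.py <<'E'
from h import *
def tilt(im,s,dbg=True):
    """far (foot) edge of the outer 44 mm face in tool frame (x out, z down), from its pixel width and row"""
    c=cam('wrist',s);hsv=cv2.cvtColor(im,cv2.COLOR_BGR2HSV);H,S,V=[hsv[...,i].astype(int) for i in range(3)]
    m=((V<120)|((H>18)&(H<32)&(S>170)&(V>100)));m[:, :195]=0;m[:,322:]=0;m[300:]=0
    rows=[]
    for r in range(60,300):
        x=np.flatnonzero(m[r,195:322]);rows.append((r,x.size,x.min()+195 if x.size else 0,x.max()+195 if x.size else 0))
    return rows
if __name__=='__main__':
    import sys
    d=np.load(sys.argv[1])
    for r in tilt(d['im'],dict(position=d['v'][:3],ee_rot=d['v'][3:]))[::6]: print(*r,end=' | ')
    im=d['im'];print();print([tuple(int(a) for a in im[r,256]) for r in range(150,300,10)])
    print([tuple(int(a) for a in im[200,x]) for x in range(190,325,8)])
E
python3 tilt.py w7.npz
```

```text
60 0 0 0 | 66 0 0 0 | 72 0 0 0 | 78 0 0 0 | 84 0 0 0 | 90 0 0 0 | 96 0 0 0 | 102 0 0 0 | 108 0 0 0 | 114 0 0 0 | 120 0 0 0 | 126 0 0 0 | 132 0 0 0 | 138 0 0 0 | 144 0 0 0 | 150 0 0 0 | 156 0 0 0 | 162 0 0 0 | 168 0 0 0 | 174 88 213 300 | 180 90 212 301 | 186 90 212 301 | 192 90 212 301 | 198 84 212 301 | 204 24 257 301 | 210 76 225 301 | 216 76 225 301 | 222 76 225 301 | 228 77 225 302 | 234 77 225 302 | 240 74 224 302 | 246 77 209 304 | 252 80 207 306 | 258 83 205 308 | 264 95 203 310 | 270 100 201 313 | 276 103 199 314 | 282 119 197 316 | 288 122 195 318 | 294 122 195 318 | 
[(69, 120, 159), (59, 119, 172), (65, 116, 167), (64, 79, 106), (63, 80, 108), (64, 78, 108), (0, 200, 243), (0, 200, 244), (0, 200, 244), (0, 193, 235), (0, 192, 235), (0, 192, 236), (0, 192, 235), (0, 183, 222), (0, 170, 210)]
[(87, 161, 220), (86, 163, 221), (88, 163, 221), (60, 75, 103), (64, 77, 105), (65, 79, 108), (74, 90, 122), (79, 95, 130), (74, 92, 127), (64, 79, 110), (69, 83, 111), (70, 83, 111), (68, 84, 109), (65, 82, 108), (64, 89, 123), (57, 108, 155), (59, 107, 157)]
```

Call:
servo_tool([
  {"dp":[0,0,0.025],"roll":0},
  {"dp":[-0.005,0,0.025],"roll":0},
  {"dp":[-0.01,0,0.022],"roll":0},
  {"dp":[0,0,0],"roll":0},
])

```text
time_s: 15.2
position: [0.4781, 0.163, 0.0788]
ee_rot: [-2.317, -2.12, -0.008]
ft_force: [-1.5, 9.3, 8.4]
width: 0.0441
grip_force: 30.0
```

```bash
python3 - <<'E'
from tilt import *
s=monitor.state();print(s['time_s'],s['position'],s['width'],s['ft_force'],s['torque'])
im=grab_frame('wrist');np.savez('w8.npz',im=im,v=np.r_[s['position'],s['ee_rot']])
E
python3 tilt.py w8.npz
```

```text
15.2 [0.47814861 0.16297562 0.07878531] 0.044060492143346355 [-1.50592551  9.31519039  8.36789125] [ 1.11890543  0.46231353 -0.08098807]
60 0 0 0 | 66 0 0 0 | 72 0 0 0 | 78 0 0 0 | 84 0 0 0 | 90 0 0 0 | 96 0 0 0 | 102 0 0 0 | 108 0 0 0 | 114 0 0 0 | 120 0 0 0 | 126 0 0 0 | 132 0 0 0 | 138 0 0 0 | 144 0 0 0 | 150 0 0 0 | 156 0 0 0 | 162 0 0 0 | 168 86 214 299 | 174 88 213 300 | 180 89 213 301 | 186 90 212 301 | 192 90 212 301 | 198 92 211 302 | 204 91 211 302 | 210 92 211 303 | 216 94 210 303 | 222 94 209 303 | 228 95 209 304 | 234 97 208 305 | 240 97 208 305 | 246 99 207 305 | 252 100 207 306 | 258 103 205 308 | 264 108 203 310 | 270 112 201 312 | 276 115 199 314 | 282 120 197 316 | 288 124 195 318 | 294 124 195 318 | 
[(60, 109, 155), (68, 125, 179), (51, 63, 92), (57, 66, 94), (16, 120, 159), (0, 156, 197), (0, 158, 198), (0, 159, 199), (0, 168, 210), (0, 158, 201), (0, 158, 202), (0, 159, 202), (0, 156, 200), (0, 142, 183), (43, 52, 76)]
[(82, 164, 224), (93, 173, 231), (52, 101, 149), (52, 63, 94), (52, 65, 90), (0, 156, 197), (0, 157, 198), (0, 158, 198), (0, 156, 197), (0, 158, 198), (0, 157, 196), (0, 155, 198), (0, 154, 196), (55, 66, 93), (52, 74, 107), (63, 112, 163), (61, 108, 159)]
```

Call:
servo_tool([
  {"dp":[-0.006,0,0.022],"roll":0},
  {"dp":[-0.01,0,0.02],"roll":0},
  {"dp":[-0.013,0,0.018],"roll":0},
  {"dp":[0,0,0],"roll":0},
])

```text
time_s: 15.65
position: [0.4775, 0.1545, 0.061]
ee_rot: [-2.317, -2.119, -0.009]
ft_force: [-4.3, 10.7, 10.6]
width: 0.0438
grip_force: 30.0
```

```bash
python3 - <<'E'
from tilt import *
s=monitor.state();print(s['time_s'],s['position'],s['width'],s['ft_force'],s['torque'])
im=grab_frame('wrist');np.savez('w9.npz',im=im,v=np.r_[s['position'],s['ee_rot']])
E
python3 tilt.py w9.npz
```

```text
15.65 [0.47750428 0.1544718  0.06101898] 0.04378086746950926 [-4.32374208 10.68108895 10.63870417] [ 1.16417253  0.57027821 -0.12917107]
60 0 0 0 | 66 0 0 0 | 72 0 0 0 | 78 0 0 0 | 84 0 0 0 | 90 0 0 0 | 96 0 0 0 | 102 0 0 0 | 108 0 0 0 | 114 0 0 0 | 120 0 0 0 | 126 0 0 0 | 132 0 0 0 | 138 0 0 0 | 144 0 0 0 | 150 0 0 0 | 156 0 0 0 | 162 84 215 298 | 168 86 214 299 | 174 88 213 300 | 180 84 213 301 | 186 91 212 302 | 192 92 211 302 | 198 94 210 303 | 204 96 209 304 | 210 98 208 305 | 216 100 207 306 | 222 101 206 307 | 228 103 205 307 | 234 104 204 308 | 240 107 203 309 | 246 109 202 310 | 252 111 201 311 | 258 112 201 312 | 264 114 200 313 | 270 116 199 314 | 276 118 198 315 | 282 120 197 316 | 288 124 195 318 | 294 123 195 317 | 
[(65, 125, 178), (61, 107, 155), (54, 67, 92), (31, 106, 140), (0, 150, 191), (0, 150, 191), (0, 149, 192), (0, 150, 191), (0, 149, 191), (0, 140, 180), (0, 139, 180), (38, 77, 108), (40, 53, 79), (42, 56, 81), (40, 48, 66)]
[(90, 168, 227), (80, 148, 205), (58, 106, 152), (47, 61, 88), (45, 65, 92), (0, 149, 191), (0, 149, 192), (0, 151, 191), (0, 151, 193), (0, 148, 191), (0, 151, 193), (0, 150, 193), (0, 148, 192), (48, 64, 91), (51, 66, 90), (57, 109, 156), (64, 114, 162)]
```

Call:
servo_tool([
  {"dp":[-0.006,-0.014,0.006],"roll":0},
  {"dp":[-0.01,-0.014,0.006],"roll":0},
  {"dp":[-0.015,-0.012,0.005],"roll":0},
  {"dp":[-0.015,0,0.004],"roll":0},
  {"dp":[0,0,0],"roll":0},
])

```text
time_s: 16.2
position: [0.4732, 0.1443, 0.0593]
ee_rot: [2.313, 2.113, 0.041]
ft_force: [16.1, 24.3, 8.6]
width: 0.0437
grip_force: 30.0
```

```bash
cat > face.py <<'E'
from tilt import *
s=monitor.state();print(s['time_s'],s['position'],s['ee_rot'],s['width'],s['ft_force'])
im=grab_frame('wrist');rows=[r for r in tilt(im,s) if 78<r[1] and r[0]<270]
r=np.array(rows,float);p=np.polyfit(r[:,0],r[:,3]-r[:,2]+1,1);r0,r1=r[0,0],r[-1,0]
def pt(row):
    z=320.4*44/np.polyval(p,row);y=(row-191.1)/320.4*z
    return np.array([-.9658*y-.2594*z+75,-.2594*y+.9658*z-159.5])*[1,1] if False else np.array([-.9658*y-.2594*z+74.96,-.2594*y+.9658*z-159.5])
a,b=pt(r0),pt(r1);print('foot edge',r0,a.round(1),'upper',r1,b.round(1),'theta',np.degrees(np.arctan2(a[1]-b[1],a[0]-b[0])).round(1))
E
python3 face.py
```

```text
16.2 [0.47315972 0.14427712 0.05926428] [2.31286174 2.11256605 0.04095554] 0.04374719151871607 [16.10177306 24.30282824  8.61711715]
foot edge 146.0 [54.3  8.3] upper 269.0 [ 19.9 -58.9] theta 62.9
```

The pot is about 63° up, and it has begun to slip in the pads rather than turn. I'll back off and take it to the mat. Standing on its lower foot edge it leans less than its tipping angle, so I can right it there.

Call:
servo_tool([
  {"dp":[0.02,0,0],"roll":0},
  {"dp":[0.04,0,-0.03],"roll":0},
  {"dp":[0.06,-0.02,-0.03],"roll":0},
  {"dp":[0.08,-0.02,0],"roll":0},
  {"dp":[0.08,-0.02,0],"roll":0},
  {"dp":[0.08,-0.02,0],"roll":0},
  {"dp":[0.06,0,0],"roll":0},
  {"dp":[0.02,0,0],"roll":0},
  {"dp":[0,0,0],"roll":0},
])

```text
time_s: 17.15
position: [0.45, 0.2733, 0.0703]
ee_rot: [-2.316, -2.123, 0.002]
ft_force: [0.1, -0.8, -1.2]
width: 0.0438
grip_force: 30.0
```

```bash
python3 face.py
```

```text
17.15 [0.45002023 0.27331844 0.07030018] [-2.31555669e+00 -2.12286837e+00  1.50048765e-03] 0.043845579324753706 [ 0.08347846 -0.8261809  -1.16362638]
foot edge 147.0 [53.5 10.1] upper 269.0 [ 19.9 -59. ] theta 64.0
```

Call:
servo_tool([
  {"dp":[0,0,0.06],"roll":0},
  {"dp":[0,0,0.04],"roll":0},
  {"dp":[0,0,0.015],"roll":0},
  {"dp":[0,0,0.005],"roll":0},
  {"dp":[0,0,0],"roll":0},
])

```text
time_s: 17.7
position: [0.4507, 0.2725, 0.0346]
ee_rot: [-2.318, -2.121, 0.0]
ft_force: [-0.7, 0.2, -2.0]
width: 0.0441
grip_force: 30.0
```

```bash
python3 face.py
```

```text
17.7 [0.45065615 0.2725199  0.03459337] [-2.31777568e+00 -2.12069304e+00  2.12520406e-04] 0.04408446133203989 [-0.71310573  0.19274529 -2.03234069]
foot edge 147.0 [53.7  8.6] upper 269.0 [ 19.9 -58.9] theta 63.4
```

Call:
servo_tool([
  {"dp":[0,0,0.007],"roll":0},
  {"dp":[0,0,0],"roll":0},
])

```text
time_s: 17.95
position: [0.4507, 0.2728, 0.0326]
ee_rot: [2.317, 2.121, 0.001]
ft_force: [-0.9, 0.1, -1.4]
width: 0.0439
grip_force: 30.0
```

Call:
servo_tool([
  {"dp":[0,0,0.007],"roll":0},
  {"dp":[0,0,0],"roll":0},
])

```text
time_s: 18.15
position: [0.4509, 0.2729, 0.0306]
ee_rot: [2.317, 2.121, 0.001]
ft_force: [1.3, -0.3, -1.0]
width: 0.0437
grip_force: 30.0
```

Call:
servo_tool([
  {"dp":[0,0,0.007],"roll":0},
  {"dp":[0,0,0],"roll":0},
])

```text
time_s: 18.35
position: [0.4511, 0.273, 0.0302]
ee_rot: [-2.317, -2.122, 0.001]
ft_force: [-6.2, -2.6, 13.7]
width: 0.0439
grip_force: 30.0
```

Contact with the mat at TCP z 0.030. I'll rotate about the foot edge by moving outward.

Call:
servo_tool([
  {"dp":[0.012,0,-0.005],"roll":0},
  {"dp":[0.014,0,-0.004],"roll":0},
  {"dp":[0.014,0,-0.003],"roll":0},
  {"dp":[0.01,0,-0.001],"roll":0},
  {"dp":[0,0,0],"roll":0},
])

```text
time_s: 18.85
position: [0.4517, 0.2881, 0.0319]
ee_rot: [-2.317, -2.122, 0.0]
ft_force: [0.4, -0.6, -2.7]
width: 0.0443
grip_force: 30.0
```

```bash
python3 face.py
```

```text
18.85 [0.45167048 0.28806715 0.03191942] [-2.31658292e+00 -2.12179928e+00  4.85913948e-04] 0.044307696680770545 [ 0.37395265 -0.55553863 -2.65808793]
foot edge 147.0 [53.8  8. ] upper 269.0 [ 19.9 -58.9] theta 63.1
```

The foot slid instead of turning. At 63° it leans 27°, and the open box's tipping angle is about 32° (centre of mass about 35 mm above the foot), so on release it should right itself. I'll let go with the edge on the mat.

Call:
servo_tool([
  {"dp":[0,0,0.005],"roll":0},
  {"dp":[0,0,0],"roll":0},
])

```text
time_s: 19.1
position: [0.4519, 0.2877, 0.0306]
ee_rot: [-2.317, -2.121, 0.0]
ft_force: [0.6, -0.3, -0.7]
width: 0.0438
grip_force: 30.0
```

Call:
servo_tool([
  {"dp":[0,0,0],"roll":0},
  {"dp":[0,0,0],"roll":0},
  {"dp":[0,0,0],"roll":0},
  {"dp":[0,0,0],"roll":0},
  {"dp":[0,0,0],"roll":0},
  {"dp":[0,0,0],"roll":0},
], fingers=1)

```text
time_s: 19.7
position: [0.4519, 0.2877, 0.0307]
ee_rot: [2.317, 2.121, 0.0]
ft_force: [-0.3, -0.3, 0.1]
width: 0.0886
grip_force: 0.0
```

```bash
python3 face.py
```

```text
19.7 [0.45187079 0.28770655 0.03067475] [2.31729602e+00 2.12123375e+00 5.74554104e-05] 0.08856828409696742 [-0.26149599 -0.33051171  0.09275377]
foot edge 134.0 [ 64.  -32.2] upper 252.0 [ 19.9 -45.5] theta 16.8
```

Run:
```python
from tilt import *
s=monitor.state();im=grab_frame('wrist');np.savez('w10.npz',im=im,v=np.r_[s['position'],s['ee_rot']])
hsv=cv2.cvtColor(im,cv2.COLOR_BGR2HSV)
print([(r,*[int(a) for a in hsv[r,256]]) for r in range(110,310,7)])
for r in (150,170,190,220,250,270): print(r,[(x,int(hsv[r,x,0]),int(hsv[r,x,2])) for x in range(180,336,9)])
t=grab_frame('top');c=cam('top');h=cv2.cvtColor(t,cv2.COLOR_BGR2HSV);H,S,V=[h[...,i].astype(int) for i in range(3)]
u=proj(c,[s['position']])[0].astype(int);print(u)
for r in range(u[1]-18,u[1]+22,3): print(r,' '.join('Y' if (S[r,x]>200 and V[r,x]>110 and 18<H[r,x]<32) else '#' if V[r,x]<120 else '.' for x in range(u[0]-25,u[0]+25)))
```

```text
[(110, 18, 130, 194), (117, 18, 128, 207), (124, 18, 131, 179), (131, 18, 132, 168), (138, 23, 255, 160), (145, 19, 185, 116), (152, 9, 110, 100), (159, 10, 112, 100), (166, 11, 102, 75), (173, 9, 99, 72), (180, 13, 105, 75), (187, 8, 90, 74), (194, 10, 117, 72), (201, 12, 110, 67), (208, 12, 124, 72), (215, 10, 118, 69), (222, 10, 115, 73), (229, 10, 101, 73), (236, 11, 109, 70), (243, 9, 106, 72), (250, 8, 101, 73), (257, 12, 87, 168), (264, 15, 98, 190), (271, 18, 131, 197), (278, 18, 122, 215), (285, 19, 119, 232), (292, 18, 128, 201), (299, 18, 123, 218), (306, 135, 6, 82)]
150 [(180, 19, 237), (189, 19, 243), (198, 12, 93), (207, 12, 93), (216, 10, 92), (225, 12, 93), (234, 10, 91), (243, 11, 94), (252, 11, 93), (261, 10, 89), (270, 10, 93), (279, 11, 92), (288, 9, 93), (297, 11, 92), (306, 9, 91), (315, 10, 95), (324, 17, 179), (333, 17, 181)]
170 [(180, 19, 252), (189, 19, 252), (198, 10, 95), (207, 11, 96), (216, 13, 59), (225, 8, 62), (234, 12, 74), (243, 9, 78), (252, 8, 72), (261, 10, 76), (270, 9, 77), (279, 10, 71), (288, 4, 60), (297, 11, 64), (306, 11, 99), (315, 10, 
[... 1933 characters left out ...]
 . . . . . . . . . . . . . . . . # # # # . . . . . . . . . . . . . . . . . .
232 # # # # # . . . . . . . . . . . . . . . . . . . . . . . . # # # . . . . . . . . . . . . . . . . . .
235 . . . . . . . . . . . . . . . . . . . . . . . . . . . . . . # # # . . . . . . . . . . . . . . . . .
238 . . . . . . . . . . . . . . . . . . . . . . . . . . . . . . . # # . . . . . . . . . . . . . . . . .
241 # # # . . . . . . . . . . . . . . . . . . . . . . . . . . . . . # # . . . . . . . . . . . . . . . .
244 # # . . . . . . . . . . . . . . . . . . . . . . . . . . # . . . . # . . . . . . . . . . . . . . . .
247 # # # . . . . . . . . . . . . . . . . . . . . . . . . # # # # . . . . . . . . . . . . . . . . . . .
```

The wrist pixels show a square rim (width 123 px at row 150) around a dark interior: the pot now stands upright, mouth up. Next I'll get its centre.

Run:
```python
from tilt import *
d=np.load('w10.npz');s=dict(position=d['v'][:3],ee_rot=d['v'][3:]);c=cam('wrist',s);im=d['im']
V=cv2.cvtColor(im,cv2.COLOR_BGR2HSV)[...,2].astype(int);H=cv2.cvtColor(im,cv2.COLOR_BGR2HSV)[...,0]
m=(V<165)&(H<16)&(H>2);m[:140]=0;m[275:]=0;m[:,:185]=0;m[:,330:]=0
m=cv2.morphologyEx(m.astype(np.uint8),cv2.MORPH_OPEN,np.ones((3,3)))
a,p=blobs(m)[0];print(a,p.min(0),p.max(0))
w=ray(c,p,.080);r=cv2.minAreaRect((w[:,:2]*1000).astype(np.float32));print(r)
R=Ro.from_rotvec(s['ee_rot']).as_matrix();print('tool offset mm',R.T@(np.r_[np.array(r[0])/1000,.08]-s['position'])*1000)
# right pan: refined from w1 at z .108
v=np.load('w1.npy');c=cam('wrist',dict(position=v[:3],ee_rot=v[3:]))
print(ray(c,[(81,124),(98,290)],.110).round(3)); t=cam('top')
print('top: right pan corners',ray(t,np.array([(436,386),(628,398),(640,100),(457,88)])/5+[210,155],.110).round(3), 'med rim', ray(t,np.array([(503,100),(592,103),(587,207),(500,200)])/5+[210,155],.182).round(3))
```

```text
13303.0 [195 140] [319 263]
((455.6524963378906, 327.3791198730469), (46.316856384277344, 43.607032775878906), 85.03812408447266)
tool offset mm [ 39.86744885   0.27948155 -49.32328436]
[[ 0.426 -0.124  0.11 ]
 [ 0.626 -0.147  0.11 ]]
top: right pan corners [[ 0.422 -0.13   0.11 ]
 [ 0.412 -0.259  0.11 ]
 [ 0.617 -0.275  0.11 ]
 [ 0.627 -0.149  0.11 ]] med rim [[ 0.603 -0.175  0.182]
 [ 0.601 -0.233  0.182]
 [ 0.531 -0.228  0.182]
 [ 0.537 -0.171  0.182]]
```

Rim 46x44 mm, centred at (0.456, 0.327), tool offset 39 mm. I'll grip it at the sides.

Call:
servo_tool([
  {"dp":[0.04,0,-0.04],"roll":0},
  {"dp":[0.05,0.001,-0.04],"roll":0},
  {"dp":[0.04,0,0],"roll":0},
  {"dp":[0,0,0],"roll":0},
  {"dp":[0,0,0],"roll":0},
])

```text
time_s: 20.35
position: [0.4553, 0.327, 0.0544]
ee_rot: [2.316, 2.123, -0.001]
ft_force: [1.2, -0.6, -0.4]
width: 0.0938
grip_force: 0.0
```

Call:
servo_tool([
  {"dp":[0,0,0],"roll":0},
  {"dp":[0,0,0],"roll":0},
  {"dp":[0,0,0],"roll":0},
  {"dp":[0,0,0],"roll":0},
  {"dp":[0,0,0],"roll":0},
  {"dp":[0,0,0],"roll":0},
  {"dp":[0,0,0],"roll":0},
  {"dp":[0,0,0],"roll":0},
  {"dp":[0,0,0],"roll":0},
], fingers=0.3)

```text
time_s: 21.25
position: [0.4556, 0.3265, 0.0547]
ee_rot: [2.317, 2.121, -0.0]
ft_force: [-0.2, 0.0, 0.4]
width: 0.0438
grip_force: 30.0
```

Call:
servo_tool([
  {"dp":[0,0,-0.06],"roll":0},
  {"dp":[0,0,-0.12],"roll":-0.09},
  {"dp":[0,0,-0.14],"roll":-0.09},
  {"dp":[0,0,-0.12],"roll":-0.09},
  {"dp":[0,0,-0.08],"roll":-0.09},
  {"dp":[0,0,0],"roll":-0.09},
  {"dp":[0,0,0],"roll":-0.09},
  {"dp":[0,0,0],"roll":-0.09},
  {"dp":[0,0,0],"roll":-0.09},
  {"dp":[0,0,0],"roll":-0.09},
])

```text
time_s: 22.25
position: [0.4552, 0.3264, 0.2101]
ee_rot: [-0.595, -3.084, 0.001]
ft_force: [-0.9, 0.4, -2.0]
width: 0.0439
grip_force: 30.0
```

Call:
servo_tool([
  {"dp":[0,0,0],"roll":-0.09},
  {"dp":[0,0,0],"roll":-0.09},
  {"dp":[0,0,0],"roll":0},
])

```text
time_s: 22.55
position: [0.4553, 0.3264, 0.2101]
ee_rot: [-0.164, -3.136, 0.001]
ft_force: [0.4, -0.4, -1.6]
width: 0.0435
grip_force: 30.0
```

Call:
servo_tool([
  {"dp":[-0.01,-0.07,0],"roll":0},
  {"dp":[-0.018,-0.13,0],"roll":0},
  {"dp":[-0.018,-0.13,0],"roll":0},
  {"dp":[-0.018,-0.13,0],"roll":0},
  {"dp":[-0.018,-0.13,0],"roll":0},
  {"dp":[-0.018,-0.13,0],"roll":0},
  {"dp":[-0.018,-0.13,0],"roll":0},
  {"dp":[-0.018,-0.13,0],"roll":0},
  {"dp":[-0.018,-0.13,0],"roll":0},
  {"dp":[-0.018,-0.13,0],"roll":0},
])

```text
time_s: 23.55
position: [0.468, -0.0503, 0.2106]
ee_rot: [0.169, 3.137, 0.0]
ft_force: [0.7, -0.5, -1.2]
width: 0.044
grip_force: 30.0
```

Call:
servo_tool([
  {"dp":[-0.018,-0.13,0],"roll":0},
  {"dp":[-0.018,-0.13,0],"roll":0},
  {"dp":[-0.018,-0.13,0],"roll":0},
  {"dp":[-0.012,-0.106,0],"roll":0},
  {"dp":[0,0,0],"roll":0},
  {"dp":[0,0,0],"roll":0},
])

```text
time_s: 24.15
position: [0.4723, -0.1989, 0.2103]
ee_rot: [-0.169, -3.136, -0.001]
ft_force: [-0.1, 0.3, -1.3]
width: 0.0435
grip_force: 30.0
```

Run:
```python
from tilt import *
s=monitor.state();print(s['time_s'],s['position'],s['ee_rot'])
im=grab_frame('wrist');c=cam('wrist',s);t=grab_frame('top')
hs=cv2.cvtColor(im,cv2.COLOR_BGR2HSV);m=((hs[...,1]<40)&(hs[...,2]>140));m[250:]=0
for a,p in blobs(m,1500)[:3]:
    w=ray(c,p,.108)[:,:2];R=np.array([[-.9945,.1045],[.1045,.9945]]);q=(w-s['position'][:2])@R.T*1000
    print(a,p.min(0),p.max(0),'tool x',q[:,0].min().round(),q[:,0].max().round(),'tool y',q[:,1].min().round(),q[:,1].max().round())
```

```text
24.15 [ 0.47225471 -0.19894432  0.2102781 ] [-1.68569999e-01 -3.13641664e+00 -1.46918251e-03]
10735.0 [182 131] [334 249] tool x -48.0 55.0 tool y -61.0 67.0
3166.5 [471 129] [511 249] tool x -49.0 56.0 tool y 188.0 225.0
2718.5 [348 218] [471 249] tool x -49.0 -19.0 tool y 79.0 187.0
```

The right pan's front edge is 55 mm toward the robot and its sides are at -61/+67 mm, so the pot is well placed. I'll lower it to the level height.

Call:
servo_tool([
  {"dp":[0,0,0.05],"roll":0},
  {"dp":[0,0,0.06],"roll":0},
  {"dp":[0,0,0.03],"roll":0},
  {"dp":[0,0,0.015],"roll":0},
  {"dp":[0,0,0.01],"roll":0},
  {"dp":[0,0,0.01],"roll":0},
  {"dp":[0,0,0.01],"roll":0},
  {"dp":[0,0,0.009],"roll":0},
  {"dp":[0,0,0],"roll":0},
  {"dp":[0,0,0],"roll":0},
])

```text
time_s: 25.25
position: [0.4727, -0.199, 0.1527]
ee_rot: [0.163, 3.137, -0.0]
ft_force: [0.1, 0.4, -0.9]
width: 0.0435
grip_force: 30.0
```

Call:
servo_tool([
  {"dp":[0,0,0],"roll":0},
  {"dp":[0,0,0],"roll":0},
  {"dp":[0,0,0],"roll":0},
])

```text
time_s: 25.55
position: [0.4727, -0.199, 0.1526]
ee_rot: [0.163, 3.137, -0.0]
ft_force: [0.4, -1.0, -1.2]
width: 0.0438
grip_force: 30.0
```

Call:
servo_tool([
  {"dp":[0,0,0.004],"roll":0},
  {"dp":[0,0,0.004],"roll":0},
  {"dp":[0,0,0],"roll":0},
  {"dp":[0,0,0],"roll":0},
  {"dp":[0,0,0],"roll":0},
])

```text
time_s: 26.05
position: [0.4726, -0.199, 0.1501]
ee_rot: [0.163, 3.137, -0.0]
ft_force: [0.4, -0.2, -0.4]
width: 0.0437
grip_force: 30.0
```

Run:
```python
from h import *
s=monitor.state();print(s['position'],s['ft_force'])
# heights of pans from the left/right pan front edges in the top picture
f=[]
for k in range(6): grab_frame('wrist'); f.append(monitor.state()['ft_force'])
print(np.mean(f,0))
```

```text
[ 0.47261038 -0.19896614  0.15012573] [ 0.40627062 -0.24872615 -0.37743727]
[ 0.31114523 -0.88348594  0.33943433]
```

Support has reached about zero load at the tool, so the pan carries the pot. I'll release and retreat straight up.

Call:
servo_tool([
  {"dp":[0,0,0],"roll":0},
  {"dp":[0,0,0],"roll":0},
  {"dp":[0,0,0],"roll":0},
  {"dp":[0,0,0],"roll":0},
  {"dp":[0,0,0],"roll":0},
  {"dp":[0,0,0],"roll":0},
  {"dp":[0,0,-0.05],"roll":0},
  {"dp":[0,0,-0.1],"roll":0},
  {"dp":[0,0,-0.12],"roll":0},
  {"dp":[0,0,-0.12],"roll":0},
], fingers=1)

```text
time_s: 27.35
position: [0.4724, -0.1988, 0.2694]
ee_rot: [0.163, 3.137, -0.0]
ft_force: [0.8, -0.1, -0.3]
width: 0.0941
grip_force: 0.0
```

Call:
servo_tool([
  {"dp":[0.05,0,-0.1],"roll":0},
  {"dp":[0.05,0,-0.05],"roll":0},
  {"dp":[0,0,0],"roll":0},
  {"dp":[0,0,0],"roll":0},
  {"dp":[0,0,0],"roll":0},
  {"dp":[0,0,0],"roll":0},
  {"dp":[0,0,0],"roll":0},
  {"dp":[0,0,0],"roll":0},
])

```text
time_s: 28.15
position: [0.4427, -0.1956, 0.3114]
ee_rot: [-0.163, -3.136, -0.001]
ft_force: [0.8, -0.2, 0.8]
width: 0.094
grip_force: 0.0
```

Run:
```python
from h import *
s=monitor.state();print(s['time_s'],s['position'],s['width'])
im=grab_frame('wrist');c=cam('wrist',s);h=cv2.cvtColor(im,cv2.COLOR_BGR2HSV);H,S,V=[h[...,i].astype(int) for i in range(3)]
u=proj(c,[.4726,-.199,.176])[0].astype(int);print('rim expected',u)
br=((V<130)&(H<20)&(S>60)).astype(np.uint8)
for a,p in blobs(cv2.morphologyEx(br,cv2.MORPH_OPEN,np.ones((3,3))),600)[:5]:
    r=cv2.minAreaRect((ray(c,p,.176)[:,:2]*1000).astype(np.float32));print(a,p.min(0),p.max(0),[np.round(x,1) for x in r])
w=((S<40)&(V>140))
for a,p in blobs(w,1500)[:4]:
    r=cv2.minAreaRect((ray(c,p,.1)[:,:2]*1000).astype(np.float32));print('white',a,p.min(0),p.max(0),[np.round(x,1) for x in r])
t=grab_frame('scene');c=cam('scene');
h=cv2.cvtColor(t,cv2.COLOR_BGR2HSV);h0=cv2.cvtColor(cv2.imread('pics/scene0.png'),cv2.COLOR_BGR2HSV)
# pans: bright blobs, before / after; the farthest-down edge row of each tells its height change
y=lambda h:((h[...,1]<60)&(h[...,2]>130))
for n,hh in(('before',h0),('after',h)):
    m=y(hh).copy();m[:150]=0;m[250:]=0;m[:,:180]=0;m[:,315:]=0
    print(n,[(a,p.min(0),p.max(0)) for a,p in blobs(m,60)[:3]])
```

```text
28.15 [ 0.44273286 -0.19564414  0.3114212 ] 0.093988954509496
rim expected [256 216]
2002.5 [233 249] [292 302] [array([ 537.1, -199.5]), array([61.7, 60.5]), np.float64(84.2)]
1958.0 [235 180] [278 237] [array([ 464.7, -198.6]), array([41.6, 58.5]), np.float64(83.3)]
922.0 [422 239] [482 302] [array([543.2, -19.1]), array([59.9, 64.6]), np.float64(34.0)]
826.0 [378 157] [419 212] [array([452.3, -61.3]), array([56.8, 35.5]), np.float64(5.1)]
701.0 [409 120] [464 147] [array([409.6, -27.3]), array([52. , 24.2]), np.float64(84.2)]
white 11699.5 [204 150] [312 302] [array([ 518.8, -200.2]), array([127.4, 201.5]), np.float64(85.1)]
white 8379.5 [413 150] [511 293] [array([537. ,  54.3]), array([118.3, 186.4]), np.float64(85.2)]
before [(924.0, array([188, 156], dtype=int32), array([245, 208], dtype=int32)), (415.0, array([252, 193], dtype=int32), array([309, 242], dtype=int32)), (102.5, array([239, 194], dtype=int32), array([261, 207], dtype=int32))]
after [(668.5, array([252, 185], dtype=int32), array([307, 242], dtype=int32)), (530.5, array([188, 163], dtype=int32), array([245, 210], dtype=int32)), (127.0, array([238, 193], dtype=int32), array([260, 207], dtype=int32))]
```

Both pan front edges sit on the same row (150) in the wrist view, so the pans are level. The tall pot's rim is where expected and the arm is clear, so I'm handing in.

```bash
python3 -c "
from rig import order;print(order.finish_job())"
```

```text
the job is handed in; nothing more can be done
None
```

The job is handed in, though no verdict came back: the tall pot was laid on the cork mat and let go, and by my last camera measurements it now stands upright, mouth up, in front of the medium pot with both pans level.

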